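# Gauge the citrus slicer's slice gap

### The job

Find the slice gap of the citrus slicer: starting with the thinnest, slide the gauge leaves in turn down its chute until one binds, and never force a leaf (stay under 25 N). Leave the leaf that binds fully down in the chute, held by the fence, with all the other leaves standing in their rack, and leave the bottle, jar and cup alone.

Things in the scene. Friction and masses are not known exactly. Their poses are not given: they have to be found in the camera images.
- slicer: White citrus slicer, fixed, 200 x 220 mm, 145 mm high; origin: centre of underside, z up. Its steel chute, open at the top, lies on its +y half. The slice gap is 0.4 to 1 mm less than the thickness of one of the 4, 6, 8 mm leaves. That leaf binds; thinner ones have 1 mm of play or more and go down to the floor without drag; thicker ones jam in the flare.
- chute (a point): Middle of the chute's 52 mm length at rim height (145 mm up), above the fixed guide's face; axes as the slicer's. x: along the chute, as a leaf's width goes. y: across it; guide face at y = 0, sprung fence on the +y side at the unknown gap, so a leaf t thick against the guide is centred at y = t/2. Both faces flare over the upper 30 mm, to 4 mm more each at the rim.
- chute_floor (a point): Point of the chute's flat floor 75 mm below chute, same axes. From 30 mm below the rim the faces are parallel. The leaf that binds meets 4 to 15 N of drag there (or a little above), pushes the fence back (spring: 5 N, plus 2 N per mm, 1.4 mm at most), can be slid on down to the floor and is then held.
- rack: Fixed wooden rack, 62 x 200 mm, 43 mm high; origin: centre of underside, long side along y. Slots 35 mm deep (floor 8 mm above the counter) at x = 0, y = -67.5, -22.5, +22.5, +67.5 mm for the 4, 6, 8, 10 mm leaves, blade width along x; each slot is 6.5 mm longer (x) and 4.5 mm wider (y) than its blade.
- syrup: Bystander: amber syrup bottle, 60 mm across, 170 mm high. Origin: centre of its underside.
- jar: Bystander: glass jar with black lid, 72 mm across, 85 mm high. Origin: centre of its underside.
- cup: Bystander: steel cup, 80 mm across, 100 mm high. Origin: centre of its underside.
- leaf4: Gauge leaf, 4 mm (one stud on the handle's top), about 100 g, starts upright in the rack. Origin: middle of the blade's lower edge; x along its width, y its thickness, z up to the handle. Aluminium blade 36 (x) by 4 (y) mm, z = 0 to 95 mm; beech handle block 40 (x) by 18 (y) mm, z = 95 to 125 mm, best gripped across its 40 mm.
- leaf6: Gauge leaf, 6 mm (two studs on the handle's top), about 130 g, starts upright in the rack. Origin: middle of the blade's lower edge; x along its width, y its thickness, z up to the handle. Aluminium blade 36 (x) by 6 (y) mm, z = 0 to 95 mm; beech handle block 40 (x) by 18 (y) mm, z = 95 to 125 mm, best gripped across its 40 mm.
- leaf8: Gauge leaf, 8 mm (three studs on the handle's top), about 160 g, starts upright in the rack. Origin: middle of the blade's lower edge; x along its width, y its thickness, z up to the handle. Aluminium blade 36 (x) by 8 (y) mm, z = 0 to 95 mm; beech handle block 40 (x) by 18 (y) mm, z = 95 to 125 mm, best gripped across its 40 mm.
- leaf10: Gauge leaf, 10 mm (four studs on the handle's top), about 190 g, starts upright in the rack. Origin: middle of the blade's lower edge; x along its width, y its thickness, z up to the handle. Aluminium blade 36 (x) by 10 (y) mm, z = 0 to 95 mm; beech handle block 40 (x) by 18 (y) mm, z = 95 to 125 mm, best gripped across its 40 mm.
Things that resemble listed ones, but are neither listed nor needed, are in the scene too. Leave any green or orange look-alike of the leaf4 alone. Leave any purple or turquoise look-alike of the leaf8 alone.

How it is judged (in metres and radians):
On the way:
1. the thinnest leaf (4 mm) is tried first: its lower edge at least 38 mm below the chute's rim, the others still in the rack (z of leaf4 in the frame of chute below -0.038 m and x of leaf4 in the frame of chute between -0.01 and 0.01 m and y of leaf4 in the frame of chute between -0.002 and 0.012 m and angle between leaf4's own z axis and vertical below 0.1 rad and z of leaf6 in the frame of rack between 0 and 0.018 m and x of leaf6 in the frame of rack between -0.008 and 0.008 m and y of leaf6 in the frame of rack between -0.08 and 0.08 m and angle between each of leaf6, leaf8, leaf10's own z axis and vertical below 0.25 rad and z of leaf8 in the frame of rack between 0 and 0.018 m and x of leaf8 in the frame of rack between -0.008 and 0.008 m and y of leaf8 in the frame of rack between -0.08 and 0.08 m and z of leaf10 in the frame of rack between 0 and 0.018 m and x of leaf10 in the frame of rack between -0.008 and 0.008 m and y of leaf10 in the frame of rack between -0.08 and 0.08 m), for 0.1 s.
At the end, for the whole second after the job is handed in: One leaf is in the chute within 9 mm of its floor, upright within 0.1 rad, at rest, pressing on the slicer with 3.5 to 14 N (only the thinnest leaf that binds does); the other three stand in the rack, lower edge within 10 mm of the slot floor, tilt under 0.25 rad (((z of leaf4 in the frame of chute below -0.066 m and x of leaf4 in the frame of chute between -0.01 and 0.01 m and y of leaf4 in the frame of chute between -0.002 and 0.012 m and angle between leaf4's own z axis and vertical below 0.1 rad and contact force between leaf4 and slicer between 3.5 and 14 N and linear speed of leaf4 below 0.02 m/s and (z of leaf6 in the frame of rack between 0 and 0.018 m and x of leaf6 in the frame of rack between -0.008 and 0.008 m and y of leaf6 in the frame of rack between -0.08 and 0.08 m and angle between leaf6's own z axis and vertical below 0.25 rad) and (z of leaf8 in the frame of rack between 0 and 0.018 m and x of leaf8 in the frame of rack between -0.008 and 0.008 m and y of leaf8 in the frame of rack between -0.08 and 0.08 m and angle between leaf8's own z axis and vertical below 0.25 rad) and (z of leaf10 in the frame of rack between 0 and 0.018 m and x of leaf10 in the frame of rack between -0.008 and 0.008 m and y of leaf10 in the frame of rack between -0.08 and 0.08 m and angle between leaf10's own z axis and vertical below 0.25 rad)) or (z of leaf6 in the frame of chute below -0.066 m and x of leaf6 in the frame of chute between -0.01 and 0.01 m and y of leaf6 in the frame of chute between -0.002 and 0.012 m and angle between leaf6's own z axis and vertical below 0.1 rad and contact force between leaf6 and slicer between 3.5 and 14 N and linear speed of leaf6 below 0.02 m/s and (z of leaf4 in the frame of rack between 0 and 0.018 m and x of leaf4 in the frame of rack between -0.008 and 0.008 m and y of leaf4 in the frame of rack between -0.08 and 0.08 m and angle between leaf4's own z axis and vertical below 0.25 rad) and (z of leaf8 in the frame of rack between 0 and 0.018 m and x of leaf8 in the frame of rack between -0.008 and 0.008 m and y of leaf8 in the frame of rack between -0.08 and 0.08 m and angle between leaf8's own z axis and vertical below 0.25 rad) and (z of leaf10 in the frame of rack between 0 and 0.018 m and x of leaf10 in the frame of rack between -0.008 and 0.008 m and y of leaf10 in the frame of rack between -0.08 and 0.08 m and angle between leaf10's own z axis and vertical below 0.25 rad)) or (z of leaf8 in the frame of chute below -0.066 m and x of leaf8 in the frame of chute between -0.01 and 0.01 m and y of leaf8 in the frame of chute between -0.002 and 0.012 m and angle between leaf8's own z axis and vertical below 0.1 rad and contact force between leaf8 and slicer between 3.5 and 14 N and linear speed of leaf8 below 0.02 m/s and (z of leaf4 in the frame of rack between 0 and 0.018 m and x of leaf4 in the frame of rack between -0.008 and 0.008 m and y of leaf4 in the frame of rack between -0.08 and 0.08 m and angle between leaf4's own z axis and vertical below 0.25 rad) and (z of leaf6 in the frame of rack between 0 and 0.018 m and x of leaf6 in the frame of rack between -0.008 and 0.008 m and y of leaf6 in the frame of rack between -0.08 and 0.08 m and angle between leaf6's own z axis and vertical below 0.25 rad) and (z of leaf10 in the frame of rack between 0 and 0.018 m and x of leaf10 in the frame of rack between -0.008 and 0.008 m and y of leaf10 in the frame of rack between -0.08 and 0.08 m and angle between leaf10's own z axis and vertical below 0.25 rad)))); the robot touches nothing.
It fails at once if a leaf is forced: it presses on the slicer with more than 25 N (contact force between any of leaf4, leaf6, leaf8, leaf10 and slicer above 25 N).
It fails at once if a bystander is moved by more than 20 mm (distance of any of syrup, jar, cup from where it was at the start of the episode above 0.02 m).
It also fails if it takes over 72 s, if anything falls off the work surface, if the arm or the gripper's body presses on something with over 40 N, if the wrist force passes 120 N, or if a joint passes its speed limit or range.

### The arm

A 7-joint arm with a two-finger parallel gripper is mounted at the origin on the work surface. World frame = base frame: x ahead of the robot, y to its left, z up, the work surface at z = 0. Lengths are in m, angles in degrees, forces in N, time in s.
With the tool pointing down it reaches from about 0.425 to 0.875 m from the base axis. Payload 4.7 kg.
Tool frame: the origin (TCP) lies midway between the tips of the shut fingers; the grasp point (between the pads) lies 19 mm behind it; z points along the fingers, y is the line along which they close (so a half turn about z gives the same grasp; the last joint's range is limited). The gripper opens to 87 mm and grips with 3 to 60 N. Pads are 19 mm wide; open, the fingers measure 117 mm over their backs; the gripper's body (75 mm by 190 mm) begins 51 mm behind the grasp point.
Start: joints at [-73.333, 18.392, -4.016, 83.108, 1.295, 78.541, -3.26], TCP at [0.178, 0.625, 0.223] pointing down, gripper open.
Joint ranges: [-163.93, 163.93], [-17.29, 119.83], [-79.2, 71.16], [3.27, 140.29], [-89.18, 269.18], [5.43, 117.66], [-154.24, 154.24]. Speed limits (degrees/s): [147.25, 147.25, 180, 180, 180, 180, 180].

### API

Orientations are given as [roll, pitch, yaw] about the fixed x, y, z axes, in that order (R = Rz(yaw) Ry(pitch) Rx(roll)).
In Python, from cell import env, viewer, boxes_of, masks_of gives the robot as it stands. The module is installed in compiled form; this text tells all that it offers.
- The arm moves only by the tool apply_moves, never from a script. Its argument "moves" is a list of rows, each a list of 7 numbers: the shift along the tool's x, y, z scaled (see below), then the turn, a rotation vector about the tool's x, y, z scaled (see below), then the opening, from 0 (shut) to 1 (fully open). A call has 1 to 20 rows; each row is the pose to reach, as a shift and turn from the pose commanded when the call began, along the tool's axes at that moment; what a row does not reach only later rows make up. The controller multiplies each number of a shift by 0.2 m and each number of a turn by 1.5 rad. A row lasts 1/10 s, in which the tool goes at most 50 mm and 8.59 degrees, less where a joint would pass 70% of its speed; a pose out of reach is approached as far as the arm can. A call with a number of a shift or a turn outside -1 to 1 is refused whole. A call with a gripper value outside its range is refused whole. The fingers move at their own pace and stop on an object; "grip_force" is the grip in N (left out, the last holds). Time passes only in rows, so rows that repeat a pose let the fingers close. It gives the time, the measured TCP pose, the force, the opening and the grip force at its end, in the units of the state.
- env.get_obs(): the state, without advancing time (a new reading comes with each control period).
- viewer.read_camera(name): name is "scene" or "top"; returns the picture (420x560x3 uint8, red, green, blue); there is no depth.
- viewer.get_calibration(name): a dict with "fov_y" (degrees; the focal length in pixels is half the picture's height over the tangent of half this angle, whatever the lens; pixels are square), "cx", "cy" (the principal point, pixels), "position" and "orientation" of the camera in the world. Camera axes: x right, y up, looking along -z (the intrinsics and any distortion apply to the point x, -y, -z); pixel columns grow to the right and rows downward; lengths in m; the calibration is good to about 2 mm. A picture is of the moment at which its call begins. get_calibration takes no time and is no camera call.
- env.sign_off(): hands the job in; it is judged then, once.
Trained networks look in the newest picture that a camera, given by its name, has taken for a name from the list of things; names that differ only in an ending like _2 or _b are one class to them, and where a whole thing is asked for, a point or a joint stands for the part that bears it (a point fixed in the world has none). Each returns a list of dicts, best first, with "conf" (0 to 1); they miss things now and then, are a little off and sometimes report something else, mostly with a low value. They report only what shows in the picture. A call takes as long as a camera call. They do not tell look-alikes from the thing itself.
- boxes_of(camera, target): "location" ([column, row] in pixels, amid what is visible of it).
- masks_of(camera, target): "pixels" (420x560 bool, what is visible of it) and "location" ([column, row] in pixels, amid what is visible of it).
The state is a dict: "time_s": time; "qpos": joint angles; "joint_velocities": joint speeds; "effort": joint torques, N m; "tool_pos": TCP position; "tool_rot": TCP orientation; "force": force on the tool from outside, world axes, zero at the start; "wrist_torque": the same for the moment, N m; "grip_width": finger opening in m; "grasp_force": force on a finger pad.
Only numpy, scipy, OpenCV 4.12 (cv2) and the standard library are available. Lean on these libraries where they do the work, as an engineer would, in place of code of your own. Each camera call takes 0.05 s, during which the arm holds its last target. There are 200 camera calls.

## Working session

There is one attempt and no reset: what is moved stays moved. The work goes in short steps, Python scripts to look and compute and a tool call to move; the robot and the scene stay as the last step left them, time stands still between calls to the robot, and variables do not carry over. Pictures are saved under pics/ and viewed, at most 10 in all, crops included, and the job is handed in when it is done.

Besides the shell and the picture viewer there is one more tool, called after "Request:" by a JSON object that holds its "fn" and its "kwargs", one argument or row to a line. apply_moves: Moves the arm, as the interface text tells. Shifts and turns lie within -1 to 1; 1 stands for 0.2 m of shift or 1.5 rad of turn. Its arguments: {"type":"object","properties":{"moves":{"type":"array","items":{"type":"array","items":{"type":"number","minimum":-1,"maximum":1}}},"grip_force":{"type":"number"}},"required":["moves"]}

```bash
mkdir -p pics
python3 - <<'E'
from cell import env, viewer, boxes_of, masks_of
import cv2
for c in ("scene","top"):
    im=viewer.read_camera(c); cv2.imwrite(f"pics/{c}0.png",im[:,:,::-1]); print(c,viewer.get_calibration(c))
    for t in ("slicer","rack","leaf4","leaf6","leaf8","leaf10","syrup","jar","cup"):
        print(t,[(round(d["conf"],2),[round(float(v)) for v in d["location"]]) for d in boxes_of(c,t)])
print(env.get_obs())
E
```

```text
scene {'fov_y': 54.96549923439728, 'cx': 280.1782310313047, 'cy': 214.03516371066596, 'position': array([0.16543768, 0.41257425, 0.82520412]), 'orientation': array([  41.2897253 ,    1.0963409 , -137.11814749])}
slicer [(0.9, [231, 325]), (0.66, [358, 196])]
rack [(0.89, [344, 229]), (0.62, [301, 163]), (0.55, [356, 198])]
leaf4 [(0.95, [331, 218]), (0.95, [398, 176]), (0.89, [307, 198]), (0.79, [394, 206]), (0.63, [322, 177])]
leaf6 [(0.95, [331, 218]), (0.95, [398, 176]), (0.89, [307, 198]), (0.79, [394, 206]), (0.63, [322, 177])]
leaf8 [(0.95, [331, 218]), (0.95, [398, 176]), (0.89, [307, 198]), (0.79, [394, 206]), (0.63, [322, 177])]
leaf10 [(0.95, [331, 218]), (0.95, [398, 176]), (0.89, [307, 198]), (0.79, [394, 206]), (0.63, [322, 177])]
syrup [(0.79, [234, 210])]
jar [(0.98, [174, 269])]
cup [(0.96, [299, 166])]
top {'fov_y': 46.20522931581179, 'cx': 274.4793308799828, 'cy': 210.04074318503177, 'position': array([ 0.45783311, -0.0279464 ,  1.06606919]), 'orientation': array([  6.61632117,  -1.18347053, -89.38921741])}
slicer [(0.9, [149, 236])]
rack [(0.9, [336, 248])]
leaf4 [
[... 766 characters left out ...]
1.0, 'qpos': array([-73.33351303,  18.39109444,  -4.01682624,  83.10511535,
         1.29307702,  78.54121184,  -3.25935172]), 'joint_velocities': array([ 0.03352603,  0.06315467, -0.00040962, -0.00658328, -0.0011492 ,
       -0.14300497,  0.01573114]), 'effort': array([-1.26369428e-04, -4.91094267e+01, -4.03120480e-01, -3.12780654e+01,
       -6.37856405e-02,  3.35442752e-02,  1.26287989e-05]), 'tool_pos': array([0.17764089, 0.62529462, 0.22261739]), 'tool_rot': array([1.79992396e+02, 5.21288106e-04, 1.64143211e+02]), 'force': array([-0.93744212,  0.02616246, -0.10237513]), 'wrist_torque': array([-0.03515695,  0.03933922,  0.03090349]), 'grasp_force': 0.0, 'grip_width': 0.08726865512145666}
```

View images.

View pics/top0.png

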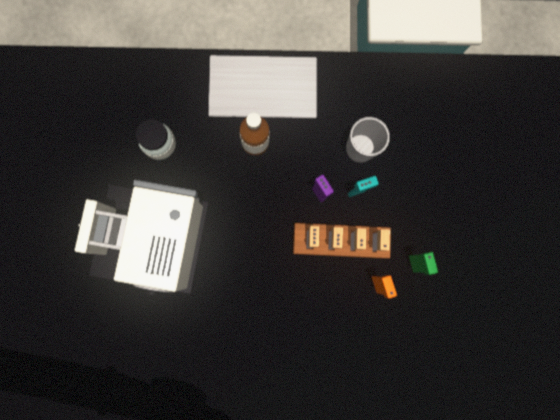

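View pics/scene0.png

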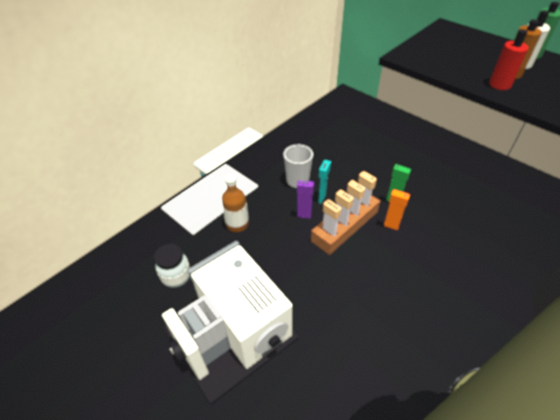

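Run:
```python
import cv2
im=cv2.imread("pics/top0.png")
a=cv2.resize(im[175:295,70:215],None,fx=5,fy=5,interpolation=cv2.INTER_CUBIC); cv2.imwrite("pics/c1.png",a)
b=cv2.resize(im[215:268,288:398],None,fx=7,fy=7,interpolation=cv2.INTER_CUBIC); cv2.imwrite("pics/c2.png",b)
```

```text
(no output)
```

View pics/c1.png

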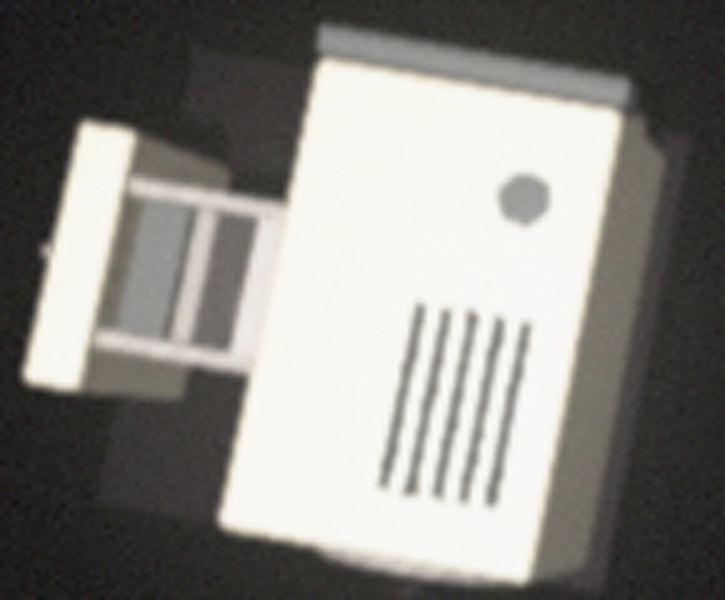

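View pics/c2.png

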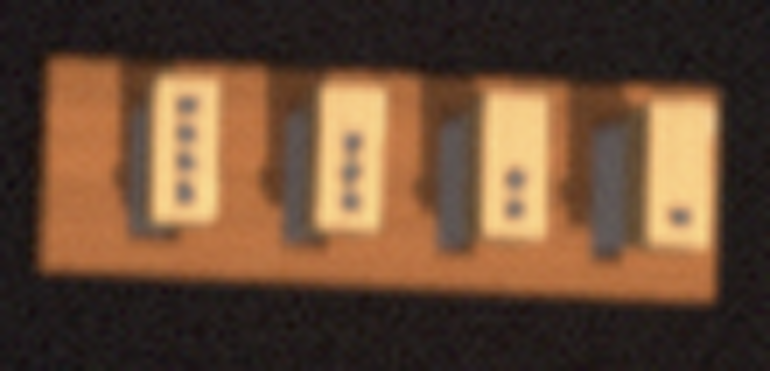

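Run:
```python
import cv2
im=cv2.imread("pics/scene0.png")
cv2.imwrite("pics/c3.png",cv2.resize(im[280:385,155:255],None,fx=6,fy=5.7,interpolation=cv2.INTER_CUBIC))
```

```text
(no output)
```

View pics/c3.png

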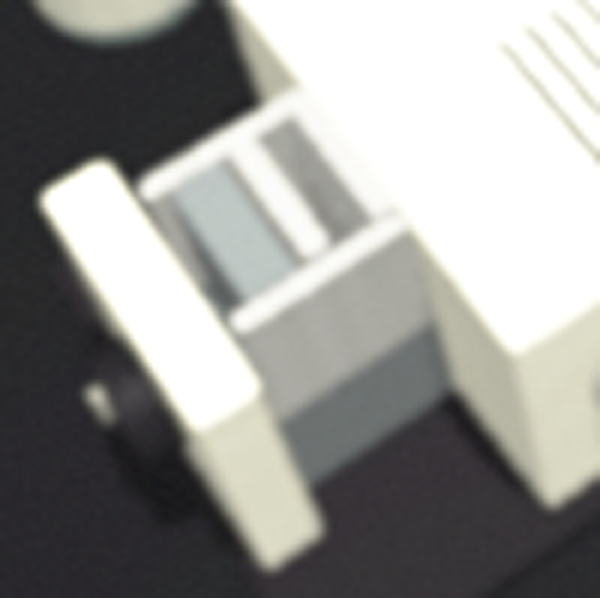

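```bash
cat > h.py <<'E'
import numpy as np, cv2
from scipy.spatial.transform import Rotation as R
from cell import env, viewer, boxes_of, masks_of
def ray(cam,uv):
    c=viewer.get_calibration(cam); f=210/np.tan(np.radians(c["fov_y"]/2))
    d=np.array([(uv[0]-c["cx"])/f,-(uv[1]-c["cy"])/f,-1.])
    return np.array(c["position"]),R.from_euler("xyz",c["orientation"],degrees=True).apply(d)
def at(cam,uv,z):
    p,d=ray(cam,uv); return p+d*(z-p[2])/d[2]
def px(cam,P):
    c=viewer.get_calibration(cam); f=210/np.tan(np.radians(c["fov_y"]/2))
    q=R.from_euler("xyz",c["orientation"],degrees=True).inv().apply(np.array(P)-c["position"])
    return np.array([c["cx"]-f*q[0]/q[2],c["cy"]+f*q[1]/q[2]])
E
python3 - <<'E'
from h import *
np.set_printoptions(precision=4,suppress=True)
c1=lambda x,y:(70+(x+.5)/5-.5,175+(y+.5)/5-.5)
c2=lambda x,y:(288+(x+.5)/7-.5,215+(y+.5)/7-.5)
c3=lambda x,y:(155+(x+.5)/6-.5,280+(y+.5)/5.7-.5)
for n,q in dict(bTL=(318,60),bTR=(622,110),bBR=(530,582),bBL=(220,522),fT=(215,212),gT=(258,217),fB=(192,343),gB=(238,352)).items(): print(n,at("top",c1(*q),.145))
for n,q in dict(fT=(268,140),gT=(300,122),fB=(325,238),gB=(372,212)).items(): print("sc",n,at("scene",c3(*q),.145))
for n,q in dict(l10=(187,150),l8=(351,160),l6=(515,168),l4=(681,172),l10T=(188,76),l10B=(186,221)).items(): print(n,at("top",c2(*q),.133))
for n,q in dict(TL=(47,56),TR=(720,88),BR=(715,303),BL=(38,272)).items(): print("rack",n,at("top",c2(*q),.043))
for t in "leaf4",:
  for d in boxes_of("scene",t): print(d["conf"],at("scene",d["location"],.118))
for t,z in (("jar",.085),("syrup",.17),("cup",.1)):
  print(t,at("top",boxes_of("top",t)[0]["location"],z/2))
for n,q in dict(purple=(323,187),teal=(367,184),green=(430,262),orange=(389,287)).items(): print(n,at("top",q,.12))
import cv2
im=viewer.read_camera("top")
g=cv2.cvtColor(im,cv2.COLOR_RGB2GRAY)
for r in (222,228,234,240,244): print(r,g[r,92:132].tolist())
E
```

```text
bTL [0.6059 0.2207 0.145 ]
bTR [0.5884 0.106  0.145 ]
bBR [0.4125 0.1346 0.145 ]
bBL [0.4332 0.2491 0.145 ]
fT [0.5479 0.2565 0.145 ]
gT [0.5462 0.2404 0.145 ]
fB [0.4989 0.2626 0.145 ]
gB [0.4957 0.2455 0.145 ]
sc fT [0.5413 0.251  0.145 ]
sc gT [0.539  0.2399 0.145 ]
sc fB [0.5012 0.2617 0.145 ]
sc gB [0.4975 0.2461 0.145 ]
l10 [ 0.5176 -0.1222  0.133 ]
l8 [ 0.5154 -0.1669  0.133 ]
l6 [ 0.5138 -0.2116  0.133 ]
l4 [ 0.5132 -0.2569  0.133 ]
l10T [ 0.5378 -0.1225  0.133 ]
l10B [ 0.4984 -0.122   0.133 ]
rack TL [ 0.5509 -0.0895  0.043 ]
rack TR [ 0.5439 -0.2911  0.043 ]
rack BR [ 0.4798 -0.2885  0.043 ]
rack BL [ 0.4867 -0.0872  0.043 ]
0.95 [ 0.5022 -0.1011  0.118 ]
0.95 [ 0.4647 -0.3247  0.118 ]
0.89 [ 0.5842 -0.1146  0.118 ]
0.79 [ 0.4152 -0.2323  0.118 ]
0.63 [ 0.6039 -0.1951  0.118 ]
jar [0.7198 0.2036 0.0425]
syrup [0.7256 0.0018 0.085 ]
cup [ 0.7296 -0.2418  0.05  ]
purple [ 0.6143 -0.1405  0.12  ]
teal [ 0.6214 -0.2267  0.12  ]
green [ 0.4711 -0.3467  0.12  ]
orange [ 0.4227 -0.2666  0.12  ]
222 [190, 128, 111, 112, 117, 131, 145, 147, 149, 153, 149, 149, 150, 149, 137, 119, 15
[... 237 characters left out ...]
 109, 109, 110, 115, 164, 221, 232, 231, 231, 233, 240, 246, 248, 247, 248, 247, 247]
234 [110, 115, 129, 145, 149, 148, 150, 149, 150, 150, 148, 143, 121, 138, 192, 207, 208, 185, 138, 112, 110, 108, 109, 107, 113, 137, 190, 226, 233, 232, 232, 233, 242, 246, 248, 247, 247, 247, 248, 248]
240 [138, 144, 149, 150, 149, 147, 145, 149, 148, 147, 137, 116, 153, 197, 208, 202, 171, 127, 113, 108, 112, 108, 108, 112, 143, 212, 232, 234, 232, 233, 236, 244, 247, 247, 247, 247, 247, 247, 247, 248]
244 [187, 191, 194, 202, 204, 209, 212, 212, 213, 218, 214, 214, 209, 203, 202, 190, 182, 170, 158, 153, 143, 132, 127, 144, 198, 228, 233, 235, 233, 235, 243, 246, 248, 248, 246, 248, 247, 247, 247, 248]
```

Request:
{"fn": "apply_moves", "kwargs": {
  "moves": [
    [-0.95, -0.4, -0.185, 0, 0, 0.885, 0.75],
    [-0.95, -0.4, -0.185, 0, 0, 0.885, 0.75],
    [-0.95, -0.4, -0.185, 0, 0, 0.885, 0.75],
    [-0.95, -0.4, -0.185, 0, 0, 0.885, 0.75],
    [-0.95, -0.4, -0.185, 0, 0, 0.885, 0.75],
    [-0.95, -0.4, -0.185, 0, 0, 0.885, 0.75],
    [-0.95, -0.4, -0.185, 0, 0, 0.885, 0.75],
    [-0.95, -0.4, -0.185, 0, 0, 0.885, 0.75],
    [-0.95, -0.4, -0.185, 0, 0, 0.885, 0.75]
  ]
}}

```text
time_s: 2.15
tool_pos: [0.3386, 0.4964, 0.2597]
tool_rot: [180.0, -0.0, 87.7]
force: [0.3, 0.0, -0.4]
grip_width: 0.0652
grasp_force: 0.0
```

Request:
{"fn": "apply_moves", "kwargs": {
  "moves": [
    [-0.95, 0.91, 0, 0, 0, 0, 0.75],
    [-0.95, 0.91, 0, 0, 0, 0, 0.75],
    [-0.95, 0.91, 0, 0, 0, 0, 0.75],
    [-0.95, 0.91, 0, 0, 0, 0, 0.75],
    [-0.95, 0.91, 0, 0, 0, 0, 0.75],
    [-0.95, 0.91, 0, 0, 0, 0, 0.75]
  ]
}}

```text
time_s: 2.75
tool_pos: [0.5186, 0.2933, 0.2601]
tool_rot: [179.8, 0.1, 87.5]
force: [0.9, -0.4, 0.3]
grip_width: 0.0655
grasp_force: 0.0
```

Request:
{"fn": "apply_moves", "kwargs": {
  "moves": [
    [-1, 0, 0, 0, 0, 0, 0.75],
    [-1, 0, 0, 0, 0, 0, 0.75],
    [-1, 0, 0, 0, 0, 0, 0.75],
    [-1, 0, 0, 0, 0, 0, 0.75]
  ]
}}

```text
time_s: 3.15
tool_pos: [0.507, 0.0991, 0.2597]
tool_rot: [180.0, -0.0, 88.1]
force: [1.3, -0.8, 0.2]
grip_width: 0.0654
grasp_force: 0.0
```

Request:
{"fn": "apply_moves", "kwargs": {
  "moves": [
    [-1, 0, 0, 0, 0, 0, 0.75],
    [-1, 0, 0, 0, 0, 0, 0.75],
    [-1, 0, 0, 0, 0, 0, 0.75],
    [-1, 0, 0, 0, 0, 0, 0.75],
    [-1, 0, 0, 0, 0, 0, 0.75]
  ]
}}

```text
time_s: 3.65
tool_pos: [0.4995, -0.1077, 0.2604]
tool_rot: [179.9, 0.1, 87.4]
force: [0.1, -0.1, 0.4]
grip_width: 0.0656
grasp_force: 0.0
```

```bash
cat >> h.py <<'E'
def to(x,y,z,yaw):
    o=env.get_obs(); r=R.from_euler("xyz",o["tool_rot"],degrees=True)
    g=R.from_euler("xyz",[180,0,yaw],degrees=True)
    s=r.inv().apply(np.array([x,y,z])-o["tool_pos"])/.2
    t=(r.inv()*g).as_rotvec()/1.5
    print(o["time_s"],np.round(o["tool_pos"],4),np.round(o["tool_rot"],2),np.round(o["force"],1),"shift",np.round(s,3),"turn",np.round(t,3))
E
python3 -c "
from h import *
to(.5127,-.2568,.18,88.1)"
```

```text
3.65 [ 0.4995 -0.1077  0.2604] [1.799e+02 1.400e-01 8.738e+01] [ 0.1 -0.1  0.4] shift [-0.741  0.099  0.404] turn [ 0.001  0.002 -0.008]
```

Request:
{"fn": "apply_moves", "kwargs": {
  "moves": [
    [-0.74, 0.1, 0, 0, 0, -0.008, 0.75],
    [-0.74, 0.1, 0, 0, 0, -0.008, 0.75],
    [-0.74, 0.1, 0, 0, 0, -0.008, 0.75],
    [-0.74, 0.1, 0.4, 0, 0, -0.008, 0.75],
    [-0.74, 0.1, 0.4, 0, 0, -0.008, 0.75],
    [-0.74, 0.1, 0.4, 0, 0, -0.008, 0.75],
    [-0.74, 0.1, 0.4, 0, 0, -0.008, 0.75]
  ]
}}

```text
time_s: 4.35
tool_pos: [0.5163, -0.2471, 0.18]
tool_rot: [-180.0, -0.0, 88.8]
force: [-0.3, -0.1, 0.5]
grip_width: 0.0654
grasp_force: 0.0
```

```bash
python3 -c "
from h import *
to(.5127,-.2568,.099,88.1)
im=viewer.read_camera('scene')[:,:,::-1]
cv2.imwrite('pics/s1.png',cv2.resize(im[110:270,280:460],None,fx=3.7,fy=3.7,interpolation=cv2.INTER_CUBIC))"
```

```text
4.35 [ 0.5163 -0.2471  0.18  ] [-1.7999e+02 -1.0000e-02  8.8840e+01] [-0.3 -0.1  0.5] shift [-0.049 -0.017  0.405] turn [-0.    -0.     0.009]
```

View pics/s1.png

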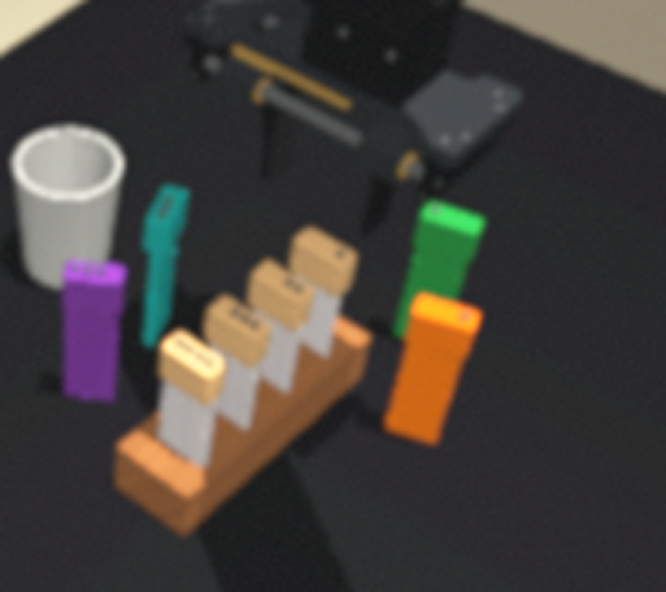

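Request:
{"fn": "apply_moves", "kwargs": {
  "moves": [
    [-0.049, -0.017, 0, 0, 0, 0.009, 0.75],
    [-0.049, -0.017, 0.1, 0, 0, 0.009, 0.75],
    [-0.049, -0.017, 0.25, 0, 0, 0.009, 0.75],
    [-0.049, -0.017, 0.4, 0, 0, 0.009, 0.75],
    [-0.049, -0.017, 0.405, 0, 0, 0.009, 0.75],
    [-0.049, -0.017, 0.405, 0, 0, 0.009, 0.75],
    [-0.049, -0.017, 0.405, 0, 0, 0.009, 0.75]
  ],
  "grip_force": 15
}}

```text
time_s: 5.1
tool_pos: [0.5135, -0.2587, 0.1009]
tool_rot: [179.8, 0.1, 88.0]
force: [0.3, -0.1, -0.1]
grip_width: 0.0657
grasp_force: 0.0
```

```bash
python3 -c "
from h import *
to(.5127,-.2568,.099,88.1)"
```

```text
5.1 [ 0.5135 -0.2587  0.1009] [1.798e+02 6.000e-02 8.798e+01] [ 0.3 -0.1 -0.1] shift [ 0.009 -0.005  0.009] turn [ 0.002  0.001 -0.001]
```

Request:
{"fn": "apply_moves", "kwargs": {
  "moves": [
    [0.005, 0, 0.006, 0, 0, 0, 0.75],
    [0.005, 0, 0.006, 0, 0, 0, 0],
    [0.005, 0, 0.006, 0, 0, 0, 0],
    [0.005, 0, 0.006, 0, 0, 0, 0],
    [0.005, 0, 0.006, 0, 0, 0, 0],
    [0.005, 0, 0.006, 0, 0, 0, 0]
  ],
  "grip_force": 30
}}

```text
time_s: 5.7
tool_pos: [0.5122, -0.2567, 0.0974]
tool_rot: [180.0, -0.0, 88.0]
force: [-0.1, 0.7, 0.3]
grip_width: 0.04
grasp_force: 30.0
```

```bash
python3 -c "
from h import *
to(.5127,-.2568,.099,88.1);to(.5127,-.2568,.099,88.1)
viewer.read_camera('top');to(.5127,-.2568,.099,88.1)"
```

```text
5.7 [ 0.5122 -0.2567  0.0974] [180.    -0.    87.99] [-0.1  0.7  0.3] shift [-0.     0.003 -0.008] turn [ 0.    -0.    -0.001]
5.7 [ 0.5122 -0.2567  0.0974] [180.    -0.    87.99] [-0.1  0.7  0.3] shift [-0.     0.003 -0.008] turn [ 0.    -0.    -0.001]
5.75 [ 0.5122 -0.2567  0.0974] [179.99  -0.    87.99] [1.  0.  1.1] shift [-0.     0.002 -0.008] turn [ 0.    -0.    -0.001]
```

Request:
{"fn": "apply_moves", "kwargs": {
  "moves": [
    [0, 0, -0.08, 0, 0, 0, 0],
    [0, 0, -0.2, 0, 0, 0, 0],
    [0, 0, -0.4, 0, 0, 0, 0],
    [0, 0, -0.65, 0, 0, 0, 0],
    [0.2, 0, -0.85, 0, 0, 0, 0],
    [0.45, 0, -0.85, 0, 0, 0, 0],
    [0.7, 0, -0.85, 0, 0, 0, 0],
    [1, 0, -0.85, 0, 0, 0, 0],
    [1, 0, -0.85, 0, 0, 0, 0],
    [1, 0, -0.85, 0, 0, 0, 0]
  ]
}}

```text
time_s: 6.75
tool_pos: [0.5193, -0.0533, 0.2681]
tool_rot: [180.0, -0.1, 88.3]
force: [-0.8, -0.2, -0.3]
grip_width: 0.0397
grasp_force: 30.0
```

Request:
{"fn": "apply_moves", "kwargs": {
  "moves": [
    [0.25, 0, 0, 0, 0, 0, 0],
    [0.5, 0, 0, 0, 0, 0, 0],
    [0.75, 0, 0, 0, 0, 0.02, 0],
    [1, 0, 0, 0, 0, 0.04, 0],
    [1, 0, 0, 0, 0, 0.086, 0],
    [1, 0, 0, 0, 0, 0.086, 0],
    [1, 0, 0, 0, 0, 0.086, 0],
    [1, 0, 0, 0, 0, 0.086, 0]
  ]
}}

```text
time_s: 7.55
tool_pos: [0.5268, 0.1403, 0.2678]
tool_rot: [180.0, 0.0, 80.4]
force: [-0.4, -0.4, -2.2]
grip_width: 0.0396
grasp_force: 30.0
```

```bash
python3 -c "
from h import *
to(.5226,.252,.262,80.6)"
```

```text
7.55 [0.5268 0.1403 0.2678] [1.7996e+02 1.0000e-02 8.0410e+01] [-0.4 -0.4 -2.2] shift [ 0.547 -0.114  0.029] turn [ 0.     0.    -0.002]
```

Request:
{"fn": "apply_moves", "kwargs": {
  "moves": [
    [0.25, -0.05, 0, 0, 0, 0, 0],
    [0.45, -0.1, 0.03, 0, 0, 0, 0],
    [0.547, -0.114, 0.03, 0, 0, 0, 0],
    [0.547, -0.114, 0.03, 0, 0, 0, 0],
    [0.547, -0.114, 0.03, 0, 0, 0, 0],
    [0.547, -0.114, 0.03, 0, 0, 0, 0],
    [0.547, -0.114, 0.03, 0, 0, 0, 0]
  ]
}}

```text
time_s: 8.25
tool_pos: [0.5223, 0.2526, 0.2618]
tool_rot: [180.0, -0.0, 80.4]
force: [0.9, -1.0, -0.6]
grip_width: 0.0398
grasp_force: 30.0
```

```bash
python3 -c "
from h import *
to(.5226,.252,.235,80.6)
a=viewer.read_camera('scene')[:,:,::-1][250:380,140:290]
b=viewer.read_camera('top')[:,:,::-1][170:300,60:210]
cv2.imwrite('pics/s2.png',np.hstack([cv2.resize(i,(400,347),interpolation=cv2.INTER_CUBIC) for i in (a,b)]))"
```

```text
8.25 [0.5223 0.2526 0.2618] [ 1.7996e+02 -1.0000e-02  8.0420e+01] [ 0.9 -1.  -0.6] shift [-0.003  0.002  0.134] turn [ 0.    -0.    -0.002]
```

View pics/s2.png

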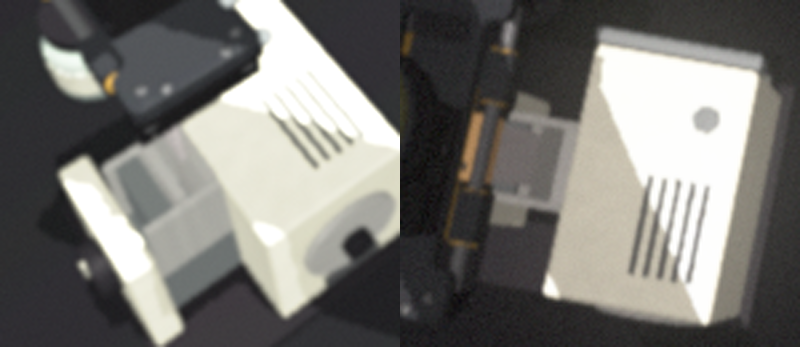

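Request:
{"fn": "apply_moves", "kwargs": {
  "moves": [
    [0, 0, 0.05, 0, 0, 0, 0],
    [0, 0, 0.1, 0, 0, 0, 0],
    [0, 0, 0.125, 0, 0, 0, 0],
    [0, 0, 0.15, 0, 0, 0, 0],
    [0, 0, 0.165, 0, 0, 0, 0],
    [0, 0, 0.18, 0, 0, 0, 0],
    [0, 0, 0.19, 0, 0, 0, 0],
    [0, 0, 0.2, 0, 0, 0, 0]
  ]
}}

```text
time_s: 9.15
tool_pos: [0.5216, 0.2548, 0.2214]
tool_rot: [180.0, -0.0, 80.6]
force: [-0.0, 0.4, -1.3]
grip_width: 0.0398
grasp_force: 30.0
```

Request:
{"fn": "apply_moves", "kwargs": {
  "moves": [
    [0, 0, 0.01, 0, 0, 0, 0],
    [0, 0, 0.02, 0, 0, 0, 0],
    [0, 0, 0.03, 0, 0, 0, 0]
  ]
}}

```text
time_s: 9.45
tool_pos: [0.5216, 0.2548, 0.2153]
tool_rot: [180.0, -0.0, 80.6]
force: [-0.2, -0.5, -0.5]
grip_width: 0.0396
grasp_force: 30.0
```

Request:
{"fn": "apply_moves", "kwargs": {
  "moves": [
    [0, 0, 0.01, 0, 0, 0, 0],
    [0, 0, 0.02, 0, 0, 0, 0],
    [0, 0, 0.03, 0, 0, 0, 0]
  ]
}}

```text
time_s: 9.75
tool_pos: [0.5215, 0.2547, 0.2092]
tool_rot: [180.0, -0.0, 80.6]
force: [0.3, -0.2, -1.0]
grip_width: 0.0398
grasp_force: 30.0
```

Request:
{"fn": "apply_moves", "kwargs": {
  "moves": [
    [0, 0, 0.01, 0, 0, 0, 0],
    [0, 0, 0.02, 0, 0, 0, 0],
    [0, 0, 0.03, 0, 0, 0, 0]
  ]
}}

```text
time_s: 10.05
tool_pos: [0.5215, 0.2545, 0.2032]
tool_rot: [180.0, 0.0, 80.6]
force: [-0.2, 0.5, -0.4]
grip_width: 0.0396
grasp_force: 30.0
```

Request:
{"fn": "apply_moves", "kwargs": {
  "moves": [
    [0, 0, 0.01, 0, 0, 0, 0],
    [0, 0, 0.02, 0, 0, 0, 0],
    [0, 0, 0.03, 0, 0, 0, 0]
  ]
}}

```text
time_s: 10.35
tool_pos: [0.5215, 0.2546, 0.1972]
tool_rot: [180.0, 0.0, 80.6]
force: [0.0, -0.7, -1.2]
grip_width: 0.0395
grasp_force: 30.0
```

Request:
{"fn": "apply_moves", "kwargs": {
  "moves": [
    [0, 0, 0.015, 0, 0, 0, 0],
    [0, 0, 0.03, 0, 0, 0, 0],
    [0, 0, 0.045, 0, 0, 0, 0],
    [0, 0, 0.06, 0, 0, 0, 0],
    [0, 0, 0.075, 0, 0, 0, 0]
  ]
}}

```text
time_s: 10.85
tool_pos: [0.5215, 0.2546, 0.1821]
tool_rot: [-180.0, 0.0, 80.6]
force: [-1.2, -1.2, -0.6]
grip_width: 0.0398
grasp_force: 30.0
```

Request:
{"fn": "apply_moves", "kwargs": {
  "moves": [
    [0, 0, 0.015, 0, 0, 0, 0],
    [0, 0, 0.03, 0, 0, 0, 0],
    [0, 0, 0.045, 0, 0, 0, 0],
    [0, 0, 0.06, 0, 0, 0, 0],
    [0, 0, 0.075, 0, 0, 0, 0],
    [0, 0, 0.075, 0, 0, 0, 0]
  ]
}}

```text
time_s: 11.45
tool_pos: [0.5213, 0.2546, 0.1668]
tool_rot: [-180.0, 0.0, 80.6]
force: [0.6, -1.5, -1.6]
grip_width: 0.0393
grasp_force: 30.0
```

Request:
{"fn": "apply_moves", "kwargs": {
  "moves": [
    [0, 0, -0.1, 0, 0, 0, 0],
    [0, 0, -0.25, 0, 0, 0, 0],
    [0, 0, -0.4, 0, 0, 0, 0],
    [0, 0, -0.5, 0, 0, 0, 0],
    [-0.25, 0, -0.5, 0, 0, 0, 0],
    [-0.5, 0.07, -0.5, 0, 0, 0, 0],
    [-0.75, 0.12, -0.5, 0, 0, 0, 0],
    [-1, 0.15, -0.5, 0, 0, 0, 0],
    [-1, 0.15, -0.5, 0, 0, -0.086, 0],
    [-1, 0.15, -0.5, 0, 0, -0.086, 0],
    [-1, 0.15, -0.5, 0, 0, -0.086, 0]
  ]
}}

```text
time_s: 12.55
tool_pos: [0.5186, 0.0543, 0.2675]
tool_rot: [180.0, -0.1, 87.9]
force: [-0.1, -0.1, -0.8]
grip_width: 0.0399
grasp_force: 30.0
```

Request:
{"fn": "apply_moves", "kwargs": {
  "moves": [
    [-0.25, 0, 0, 0, 0, 0, 0],
    [-0.5, 0, 0, 0, 0, 0, 0],
    [-0.75, 0, 0, 0, 0, 0, 0],
    [-1, 0, 0, 0, 0, 0, 0],
    [-1, 0, 0, 0, 0, 0, 0],
    [-1, 0, 0, 0, 0, 0, 0]
  ]
}}

```text
time_s: 13.15
tool_pos: [0.512, -0.1468, 0.2673]
tool_rot: [180.0, -0.0, 87.9]
force: [0.5, 1.4, -0.9]
grip_width: 0.0398
grasp_force: 30.0
```

```bash
python3 -c "
from h import *
to(.5122,-.2567,.25,88.0)"
```

```text
13.15 [ 0.512  -0.1468  0.2673] [ 1.7999e+02 -2.0000e-02  8.7870e+01] [ 0.5  1.4 -0.9] shift [-0.549  0.021  0.086] turn [ 0.    -0.    -0.001]
```

Request:
{"fn": "apply_moves", "kwargs": {
  "moves": [
    [-0.2, 0, 0, 0, 0, -0.001, 0],
    [-0.4, 0.01, 0.03, 0, 0, -0.001, 0],
    [-0.549, 0.021, 0.086, 0, 0, -0.001, 0],
    [-0.549, 0.021, 0.2, 0, 0, -0.001, 0],
    [-0.549, 0.021, 0.4, 0, 0, -0.001, 0],
    [-0.549, 0.021, 0.5, 0, 0, -0.001, 0],
    [-0.549, 0.021, 0.5, 0, 0, -0.001, 0],
    [-0.549, 0.021, 0.5, 0, 0, -0.001, 0]
  ]
}}

```text
time_s: 13.95
tool_pos: [0.5132, -0.2551, 0.1675]
tool_rot: [-180.0, -0.0, 88.3]
force: [0.3, -0.0, -0.0]
grip_width: 0.04
grasp_force: 30.0
```

```bash
python3 -c "
from h import *
to(.5122,-.2567,.099,88.0)"
```

```text
13.95 [ 0.5132 -0.2551  0.1675] [-1.7999e+02 -3.0000e-02  8.8250e+01] [ 0.3 -0.  -0. ] shift [-0.008 -0.004  0.342] turn [-0.    -0.     0.003]
```

Request:
{"fn": "apply_moves", "kwargs": {
  "moves": [
    [-0.008, -0.004, 0.05, 0, 0, 0.003, 0],
    [-0.008, -0.004, 0.1, 0, 0, 0.003, 0],
    [-0.008, -0.004, 0.13, 0, 0, 0.003, 0],
    [-0.008, -0.004, 0.13, 0, 0, 0.003, 0]
  ]
}}

```text
time_s: 14.35
tool_pos: [0.5104, -0.2584, 0.1404]
tool_rot: [-179.9, -0.0, 87.8]
force: [0.6, 0.9, -1.3]
grip_width: 0.0396
grasp_force: 30.0
```

```bash
python3 -c "
from h import *
to(.5122,-.2567,.099,88.0)"
```

```text
14.35 [ 0.5104 -0.2584  0.1404] [-1.7991e+02 -3.0000e-02  8.7810e+01] [ 0.6  0.9 -1.3] shift [0.009 0.009 0.207] turn [-0.001 -0.    -0.002]
```

Request:
{"fn": "apply_moves", "kwargs": {
  "moves": [
    [0, 0, 0, 0, 0, 0, 0],
    [0, 0, 0, 0, 0, 0, 0],
    [0, 0, 0, 0, 0, 0, 0]
  ]
}}

```text
time_s: 14.65
tool_pos: [0.5112, -0.259, 0.1417]
tool_rot: [180.0, 0.0, 87.8]
force: [-0.5, -0.2, -0.3]
grip_width: 0.0395
grasp_force: 30.0
```

```bash
python3 -c "
from h import *
to(.5122,-.2567,.099,88.0)"
```

```text
14.65 [ 0.5112 -0.259   0.1417] [179.96   0.    87.82] [-0.5 -0.2 -0.3] shift [0.012 0.004 0.214] turn [ 0.001  0.    -0.002]
```

Request:
{"fn": "apply_moves", "kwargs": {
  "moves": [
    [0.012, 0.004, 0, 0, 0, -0.002, 0],
    [0.012, 0.004, 0, 0, 0, -0.002, 0],
    [0.012, 0.004, 0, 0, 0, -0.002, 0],
    [0.012, 0.004, 0.03, 0, 0, -0.002, 0],
    [0.012, 0.004, 0.05, 0, 0, -0.002, 0]
  ]
}}

```text
time_s: 15.15
tool_pos: [0.5117, -0.2563, 0.1308]
tool_rot: [-180.0, -0.0, 88.0]
force: [0.2, -0.2, -0.8]
grip_width: 0.0398
grasp_force: 30.0
```

Request:
{"fn": "apply_moves", "kwargs": {
  "moves": [
    [0, 0, 0.03, 0, 0, 0, 0],
    [0, 0, 0.06, 0, 0, 0, 0],
    [0, 0, 0.1, 0, 0, 0, 0],
    [0, 0, 0.14, 0, 0, 0, 0],
    [0, 0, 0.16, 0, 0, 0, 0],
    [0, 0, 0.16, 0, 0, 0, 0]
  ]
}}

```text
time_s: 15.75
tool_pos: [0.5113, -0.2562, 0.0984]
tool_rot: [-179.9, -0.0, 88.0]
force: [-0.2, -0.3, -1.0]
grip_width: 0.0396
grasp_force: 30.0
```

Request:
{"fn": "apply_moves", "kwargs": {
  "moves": [
    [0, 0, 0, 0, 0, 0, 0.75],
    [0, 0, 0, 0, 0, 0, 0.75],
    [0, 0, 0, 0, 0, 0, 0.75],
    [0, 0, -0.15, 0, 0, 0, 0.75],
    [0, 0, -0.34, 0, 0, 0, 0.75],
    [0, 0, -0.34, 0, 0, 0, 0.75],
    [0.12, 0, -0.34, 0, 0, 0, 0.75],
    [0.225, 0, -0.34, 0, 0, 0, 0.75],
    [0.225, 0, -0.34, 0, 0, 0, 0.75],
    [0.225, 0, -0.34, 0, 0, 0, 0.75]
  ]
}}

```text
time_s: 16.75
tool_pos: [0.5136, -0.2114, 0.1674]
tool_rot: [180.0, 0.0, 88.1]
force: [0.2, -1.0, 0.6]
grip_width: 0.0653
grasp_force: 0.0
```

```bash
python3 -c "
from h import *
to(.5142,-.2118,.0985,88.1)
print([(round(d['conf'],2),d['location'].round()) for d in boxes_of('scene','leaf4')])
a=viewer.read_camera('scene')[:,:,::-1][130:260,290:440]
cv2.imwrite('pics/s3.png',cv2.resize(a,(600,520),interpolation=cv2.INTER_CUBIC))"
```

```text
16.75 [ 0.5136 -0.2114  0.1674] [1.7998e+02 1.0000e-02 8.8060e+01] [ 0.2 -1.   0.6] shift [-0.002  0.003  0.344] turn [ 0.  0. -0.]Traceback (most recent call last):
  File "<string>", line 4, in <module>
    print([(round(d['conf'],2),d['location'].round()) for d in boxes_of('scene','leaf4')])
                               ^^^^^^^^^^^^^^^^^^^
AttributeError: 'list' object has no attribute 'round'. Did you mean: 'count'?
```

Request:
{"fn": "apply_moves", "kwargs": {
  "moves": [
    [0, 0.003, 0.1, 0, 0, 0, 0.75],
    [0, 0.003, 0.25, 0, 0, 0, 0.75],
    [0, 0.003, 0.34, 0, 0, 0, 0.75],
    [0, 0.003, 0.344, 0, 0, 0, 0.75],
    [0, 0.003, 0.344, 0, 0, 0, 0],
    [0, 0.003, 0.344, 0, 0, 0, 0],
    [0, 0.003, 0.344, 0, 0, 0, 0],
    [0, 0.003, 0.344, 0, 0, 0, 0],
    [0, 0.003, 0.344, 0, 0, 0, 0],
    [0, 0.003, 0.344, 0, 0, 0, 0]
  ]
}}

```text
time_s: 17.8
tool_pos: [0.5147, -0.2117, 0.0994]
tool_rot: [179.9, 0.0, 88.0]
force: [-0.3, 0.9, 4.1]
grip_width: 0.0397
grasp_force: 30.0
```

Request:
{"fn": "apply_moves", "kwargs": {
  "moves": [
    [0, 0, -0.08, 0, 0, 0, 0],
    [0, 0, -0.2, 0, 0, 0, 0],
    [0, 0, -0.4, 0, 0, 0, 0],
    [0, 0, -0.65, 0, 0, 0, 0],
    [0.2, 0, -0.85, 0, 0, 0, 0],
    [0.45, 0, -0.85, 0, 0, 0, 0],
    [0.7, 0, -0.85, 0, 0, 0, 0],
    [1, 0, -0.85, 0, 0, 0, 0],
    [1, 0, -0.85, 0, 0, 0, 0]
  ]
}}

```text
time_s: 18.7
tool_pos: [0.5205, -0.0044, 0.269]
tool_rot: [-180.0, -0.2, 88.5]
force: [-0.0, 0.5, -1.8]
grip_width: 0.0397
grasp_force: 30.0
```

Request:
{"fn": "apply_moves", "kwargs": {
  "moves": [
    [0.25, 0, 0, 0, 0, 0, 0],
    [0.5, 0, 0, 0, 0, 0, 0],
    [0.75, -0.02, 0, 0, 0, 0.02, 0],
    [1, -0.047, 0, 0, 0, 0.04, 0],
    [1, -0.047, 0, 0, 0, 0.086, 0],
    [1, -0.047, 0, 0, 0, 0.086, 0],
    [1, -0.047, 0, 0, 0, 0.086, 0],
    [1, -0.047, 0, 0, 0, 0.086, 0]
  ]
}}

```text
time_s: 19.5
tool_pos: [0.5191, 0.1865, 0.269]
tool_rot: [180.0, 0.0, 80.5]
force: [0.4, -0.1, -0.7]
grip_width: 0.0402
grasp_force: 30.0
```

```bash
python3 -c "
from h import *
to(.5216,.2537,.262,80.6)"
```

```text
19.5 [0.5191 0.1865 0.269 ] [179.97   0.    80.48] [ 0.4 -0.1 -0.7] shift [ 0.334 -0.043  0.035] turn [ 0.     0.    -0.001]
```

Request:
{"fn": "apply_moves", "kwargs": {
  "moves": [
    [0.2, -0.03, 0.03, 0, 0, 0, 0],
    [0.334, -0.043, 0.03, 0, 0, 0, 0],
    [0.334, -0.043, 0.03, 0, 0, 0, 0],
    [0.334, -0.043, 0.03, 0, 0, 0, 0],
    [0.334, -0.043, 0.03, 0, 0, 0, 0],
    [0.334, -0.043, 0.03, 0, 0, 0, 0],
    [0.334, -0.043, 0.03, 0, 0, 0, 0]
  ]
}}

```text
time_s: 20.2
tool_pos: [0.5214, 0.2547, 0.2629]
tool_rot: [180.0, -0.0, 80.5]
force: [-0.7, 0.4, -1.4]
grip_width: 0.0395
grasp_force: 30.0
```

```bash
python3 -c "
from h import *
to(.5216,.2537,.24,80.6)"
```

```text
20.2 [0.5214 0.2547 0.2629] [ 1.7998e+02 -3.0000e-02  8.0500e+01] [-0.7  0.4 -1.4] shift [-0.005  0.002  0.115] turn [ 0.    -0.    -0.001]
```

Request:
{"fn": "apply_moves", "kwargs": {
  "moves": [
    [-0.005, 0, 0.05, 0, 0, 0, 0],
    [-0.005, 0, 0.1, 0, 0, 0, 0],
    [-0.005, 0, 0.13, 0, 0, 0, 0],
    [-0.005, 0, 0.15, 0, 0, 0, 0],
    [-0.005, 0, 0.17, 0, 0, 0, 0],
    [-0.005, 0, 0.185, 0, 0, 0, 0],
    [-0.005, 0, 0.2, 0, 0, 0, 0]
  ]
}}

```text
time_s: 20.9
tool_pos: [0.521, 0.255, 0.2225]
tool_rot: [180.0, -0.0, 80.6]
force: [-0.1, -0.0, -3.2]
grip_width: 0.0397
grasp_force: 30.0
```

Request:
{"fn": "apply_moves", "kwargs": {
  "moves": [
    [0, 0, 0.01, 0, 0, 0, 0],
    [0, 0, 0.02, 0, 0, 0, 0],
    [0, 0, 0.03, 0, 0, 0, 0]
  ]
}}

```text
time_s: 21.2
tool_pos: [0.521, 0.2549, 0.2166]
tool_rot: [180.0, -0.0, 80.6]
force: [-0.8, -0.7, -0.3]
grip_width: 0.0399
grasp_force: 30.0
```

Request:
{"fn": "apply_moves", "kwargs": {
  "moves": [
    [0, 0, 0.01, 0, 0, 0, 0],
    [0, 0, 0.02, 0, 0, 0, 0],
    [0, 0, 0.03, 0, 0, 0, 0]
  ]
}}

```text
time_s: 21.5
tool_pos: [0.5209, 0.2545, 0.2105]
tool_rot: [180.0, 0.0, 80.6]
force: [-0.7, -1.2, -0.8]
grip_width: 0.0399
grasp_force: 30.0
```

Request:
{"fn": "apply_moves", "kwargs": {
  "moves": [
    [0, 0, 0.01, 0, 0, 0, 0],
    [0, 0, 0.02, 0, 0, 0, 0]
  ]
}}

```text
time_s: 21.7
tool_pos: [0.521, 0.2544, 0.2065]
tool_rot: [180.0, 0.0, 80.6]
force: [-0.6, -2.1, 0.1]
grip_width: 0.0395
grasp_force: 30.0
```

Request:
{"fn": "apply_moves", "kwargs": {
  "moves": [
    [0, 0, 0.01, 0, 0, 0, 0],
    [0, 0, 0.02, 0, 0, 0, 0]
  ]
}}

```text
time_s: 21.9
tool_pos: [0.5209, 0.2544, 0.2023]
tool_rot: [-180.0, 0.0, 80.6]
force: [-0.2, -2.8, 0.4]
grip_width: 0.0398
grasp_force: 30.0
```

Request:
{"fn": "apply_moves", "kwargs": {
  "moves": [
    [0, 0, 0.01, 0, 0, 0, 0],
    [0, 0, 0.02, 0, 0, 0, 0]
  ]
}}

```text
time_s: 22.1
tool_pos: [0.5209, 0.2545, 0.1984]
tool_rot: [-180.0, 0.0, 80.6]
force: [-0.3, -2.5, -0.1]
grip_width: 0.0397
grasp_force: 30.0
```

Request:
{"fn": "apply_moves", "kwargs": {
  "moves": [
    [-0.005, 0, 0, 0, 0, 0, 0],
    [-0.005, 0, 0, 0, 0, 0, 0],
    [-0.005, 0, 0, 0, 0, 0, 0]
  ]
}}

```text
time_s: 22.4
tool_pos: [0.5206, 0.2541, 0.1984]
tool_rot: [-180.0, -0.0, 80.6]
force: [0.1, -2.5, -2.2]
grip_width: 0.0395
grasp_force: 30.0
```

Request:
{"fn": "apply_moves", "kwargs": {
  "moves": [
    [0, 0, 0.01, 0, 0, 0, 0],
    [0, 0, 0.02, 0, 0, 0, 0],
    [0, 0, 0.03, 0, 0, 0, 0]
  ]
}}

```text
time_s: 22.7
tool_pos: [0.5208, 0.254, 0.1926]
tool_rot: [180.0, -0.0, 80.6]
force: [-0.4, -2.0, -0.7]
grip_width: 0.0396
grasp_force: 30.0
```

Request:
{"fn": "apply_moves", "kwargs": {
  "moves": [
    [-0.007, 0, 0.01, 0, 0, 0, 0],
    [-0.007, 0, 0.02, 0, 0, 0, 0],
    [-0.007, 0, 0.03, 0, 0, 0, 0]
  ]
}}

```text
time_s: 23.0
tool_pos: [0.5204, 0.2533, 0.1864]
tool_rot: [180.0, -0.1, 80.6]
force: [0.2, -0.7, -0.9]
grip_width: 0.0399
grasp_force: 30.0
```

Request:
{"fn": "apply_moves", "kwargs": {
  "moves": [
    [0, 0, 0.01, 0, 0, 0, 0],
    [0, 0, 0.02, 0, 0, 0, 0],
    [0, 0, 0.03, 0, 0, 0, 0]
  ]
}}

```text
time_s: 23.3
tool_pos: [0.5205, 0.2527, 0.1804]
tool_rot: [180.0, -0.0, 80.6]
force: [0.6, -0.6, -1.4]
grip_width: 0.0398
grasp_force: 30.0
```

Request:
{"fn": "apply_moves", "kwargs": {
  "moves": [
    [0, 0, 0.01, 0, 0, 0, 0],
    [0, 0, 0.02, 0, 0, 0, 0],
    [0, 0, 0.03, 0, 0, 0, 0]
  ]
}}

```text
time_s: 23.6
tool_pos: [0.5205, 0.2526, 0.1744]
tool_rot: [180.0, -0.0, 80.6]
force: [-1.1, 0.1, -1.4]
grip_width: 0.0396
grasp_force: 30.0
```

Request:
{"fn": "apply_moves", "kwargs": {
  "moves": [
    [0, 0, -0.1, 0, 0, 0, 0],
    [0, 0, -0.25, 0, 0, 0, 0],
    [0, 0, -0.4, 0, 0, 0, 0],
    [0, 0, -0.47, 0, 0, 0, 0],
    [-0.25, 0, -0.47, 0, 0, 0, 0],
    [-0.5, 0.07, -0.47, 0, 0, 0, 0],
    [-0.75, 0.12, -0.47, 0, 0, 0, 0],
    [-1, 0.15, -0.47, 0, 0, 0, 0],
    [-1, 0.15, -0.47, 0, 0, -0.086, 0],
    [-1, 0.15, -0.47, 0, 0, -0.086, 0],
    [-1, 0.15, -0.47, 0, 0, -0.086, 0]
  ]
}}

```text
time_s: 24.7
tool_pos: [0.5172, 0.0516, 0.2681]
tool_rot: [-180.0, -0.0, 87.9]
force: [0.9, -0.9, -1.9]
grip_width: 0.0392
grasp_force: 30.0
```

Request:
{"fn": "apply_moves", "kwargs": {
  "moves": [
    [-0.25, 0, 0, 0, 0, 0, 0],
    [-0.5, 0, 0, 0, 0, 0, 0],
    [-0.75, 0, 0, 0, 0, 0, 0],
    [-1, 0.02, 0, 0, 0, 0, 0],
    [-1, 0.02, 0, 0, 0, 0, 0],
    [-1, 0.02, 0, 0, 0, 0, 0],
    [-1, 0.02, 0, 0, 0, 0, 0]
  ]
}}

```text
time_s: 25.4
tool_pos: [0.5151, -0.1469, 0.268]
tool_rot: [-180.0, -0.0, 88.2]
force: [-0.5, -0.2, -1.6]
grip_width: 0.0397
grasp_force: 30.0
```

```bash
python3 -c "
from h import *
to(.5147,-.2117,.165,88.0)"
```

```text
25.4 [ 0.5151 -0.1469  0.268 ] [-1.7995e+02 -4.0000e-02  8.8160e+01] [-0.5 -0.2 -1.6] shift [-0.324  0.009  0.515] turn [-0.001 -0.     0.002]
```

Request:
{"fn": "apply_moves", "kwargs": {
  "moves": [
    [-0.15, 0, 0, 0, 0, 0.002, 0],
    [-0.324, 0.009, 0, 0, 0, 0.002, 0],
    [-0.324, 0.009, 0, 0, 0, 0.002, 0],
    [-0.324, 0.009, 0.2, 0, 0, 0.002, 0],
    [-0.324, 0.009, 0.4, 0, 0, 0.002, 0],
    [-0.324, 0.009, 0.515, 0, 0, 0.002, 0],
    [-0.324, 0.009, 0.515, 0, 0, 0.002, 0],
    [-0.324, 0.009, 0.515, 0, 0, 0.002, 0],
    [-0.324, 0.009, 0.515, 0, 0, 0.002, 0],
    [-0.324, 0.009, 0.515, 0, 0, 0.002, 0]
  ]
}}

```text
time_s: 26.4
tool_pos: [0.5153, -0.2145, 0.1673]
tool_rot: [179.8, 0.0, 87.9]
force: [-1.1, -0.1, -1.7]
grip_width: 0.0398
grasp_force: 30.0
```

```bash
python3 -c "
from h import *
to(.5147,-.2117,.1004,88.0)"
```

```text
26.4 [ 0.5153 -0.2145  0.1673] [1.7983e+02 1.0000e-02 8.7860e+01] [-1.1 -0.1 -1.7] shift [ 0.014 -0.004  0.334] turn [ 0.002  0.    -0.002]
```

Request:
{"fn": "apply_moves", "kwargs": {
  "moves": [
    [0.012, -0.003, 0.05, 0, 0, -0.002, 0],
    [0.012, -0.003, 0.1, 0, 0, -0.002, 0],
    [0.012, -0.003, 0.13, 0, 0, -0.002, 0],
    [0.012, -0.003, 0.13, 0, 0, -0.002, 0],
    [0.012, -0.003, 0.13, 0, 0, -0.002, 0]
  ]
}}

```text
time_s: 26.9
tool_pos: [0.5133, -0.2122, 0.1393]
tool_rot: [-180.0, 0.0, 88.0]
force: [0.5, 0.1, -1.0]
grip_width: 0.0397
grasp_force: 30.0
```

```bash
python3 -c "
from h import *
to(.5147,-.2117,.1004,88.0)"
```

```text
26.9 [ 0.5133 -0.2122  0.1393] [-1.7996e+02  1.0000e-02  8.7980e+01] [ 0.5  0.1 -1. ] shift [0.003 0.007 0.194] turn [-0.  0. -0.]
```

Request:
{"fn": "apply_moves", "kwargs": {
  "moves": [
    [0.002, 0.004, 0.03, 0, 0, 0, 0],
    [0.002, 0.004, 0.06, 0, 0, 0, 0],
    [0.002, 0.004, 0.1, 0, 0, 0, 0],
    [0.002, 0.004, 0.14, 0, 0, 0, 0],
    [0.002, 0.004, 0.18, 0, 0, 0, 0],
    [0.002, 0.004, 0.194, 0, 0, 0, 0],
    [0.002, 0.004, 0.194, 0, 0, 0, 0]
  ]
}}

```text
time_s: 27.6
tool_pos: [0.514, -0.2117, 0.1002]
tool_rot: [-180.0, 0.0, 88.0]
force: [0.3, -0.5, -1.5]
grip_width: 0.0396
grasp_force: 30.0
```

Leaf 6 is back. Release it and move to leaf 8.

Request:
{"fn": "apply_moves", "kwargs": {
  "moves": [
    [0, 0, 0, 0, 0, 0, 0.75],
    [0, 0, 0, 0, 0, 0, 0.75],
    [0, 0, 0, 0, 0, 0, 0.75],
    [0, 0, -0.15, 0, 0, 0, 0.75],
    [0, 0, -0.34, 0, 0, 0, 0.75],
    [0, 0, -0.34, 0, 0, 0, 0.75],
    [0.12, 0, -0.34, 0, 0, 0, 0.75],
    [0.225, 0, -0.34, 0, 0, 0, 0.75],
    [0.225, 0, -0.34, 0, 0, 0, 0.75],
    [0.225, 0, -0.34, 0, 0, 0, 0.75]
  ]
}}

```text
time_s: 28.6
tool_pos: [0.516, -0.1667, 0.1688]
tool_rot: [180.0, 0.0, 88.1]
force: [0.1, -0.9, -0.5]
grip_width: 0.0652
grasp_force: 0.0
```

```bash
python3 -c "
from h import *
to(.5158,-.1668,.0985,88.1)
a=viewer.read_camera('scene')[:,:,::-1][130:260,290:440]
cv2.imwrite('pics/s3.png',cv2.resize(a,(600,520),interpolation=cv2.INTER_CUBIC))"
```

```text
28.6 [ 0.516  -0.1667  0.1688] [179.98   0.    88.06] [ 0.1 -0.9 -0.5] shift [-0.001 -0.001  0.351] turn [ 0.  0. -0.]
```

View pics/s3.png

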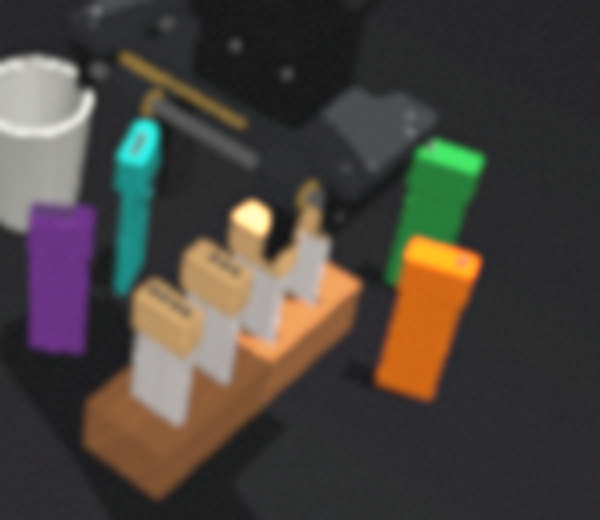

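The picture shows all four leaves standing in the rack. Leaves 4 and 6 are upright again at crop (310,260) and (262,300), and the three-stud leaf 8 is at (215,265).

Request:
{"fn": "apply_moves", "kwargs": {
  "moves": [
    [0, 0, 0.1, 0, 0, 0, 0.75],
    [0, 0, 0.25, 0, 0, 0, 0.75],
    [0, 0, 0.34, 0, 0, 0, 0.75],
    [0, 0, 0.351, 0, 0, 0, 0.75],
    [0, 0, 0.351, 0, 0, 0, 0],
    [0, 0, 0.351, 0, 0, 0, 0],
    [0, 0, 0.351, 0, 0, 0, 0],
    [0, 0, 0.351, 0, 0, 0, 0],
    [0, 0, 0.351, 0, 0, 0, 0],
    [0, 0, 0.351, 0, 0, 0, 0]
  ],
  "grip_force": 40
}}

```text
time_s: 29.65
tool_pos: [0.5165, -0.1669, 0.0994]
tool_rot: [179.9, -0.0, 88.0]
force: [0.3, 1.1, 4.5]
grip_width: 0.0398
grasp_force: 40.0
```

Request:
{"fn": "apply_moves", "kwargs": {
  "moves": [
    [0, 0, -0.08, 0, 0, 0, 0],
    [0, 0, -0.2, 0, 0, 0, 0],
    [0, 0, -0.4, 0, 0, 0, 0],
    [0, 0, -0.65, 0, 0, 0, 0],
    [0.2, 0, -0.85, 0, 0, 0, 0],
    [0.45, 0, -0.85, 0, 0, 0, 0],
    [0.7, 0, -0.85, 0, 0, 0, 0],
    [1, -0.02, -0.85, 0, 0, 0, 0],
    [1, -0.02, -0.85, 0, 0, 0, 0],
    [1, -0.02, -0.85, 0, 0, 0, 0]
  ]
}}

```text
time_s: 30.65
tool_pos: [0.5182, 0.0369, 0.2687]
tool_rot: [-180.0, -0.0, 88.4]
force: [0.1, -0.6, -2.2]
grip_width: 0.0394
grasp_force: 40.0
```

Request:
{"fn": "apply_moves", "kwargs": {
  "moves": [
    [0.25, 0, 0, 0, 0, 0, 0],
    [0.5, 0, 0, 0, 0, 0, 0],
    [0.75, -0.02, 0, 0, 0, 0.02, 0],
    [0.9, -0.047, 0, 0, 0, 0.04, 0],
    [0.9, -0.047, 0, 0, 0, 0.086, 0],
    [0.9, -0.047, 0, 0, 0, 0.086, 0],
    [0.9, -0.047, 0, 0, 0, 0.086, 0],
    [0.9, -0.047, 0, 0, 0, 0.086, 0],
    [0.9, -0.047, 0, 0, 0, 0.086, 0]
  ]
}}

```text
time_s: 31.55
tool_pos: [0.5162, 0.2121, 0.2688]
tool_rot: [180.0, -0.0, 80.5]
force: [-0.4, -0.5, -2.0]
grip_width: 0.0392
grasp_force: 40.0
```

```bash
python3 -c "
from h import *
to(.5214,.2535,.262,80.6)"
```

```text
31.55 [0.5162 0.2121 0.2688] [ 1.7998e+02 -2.0000e-02  8.0510e+01] [-0.4 -0.5 -2. ] shift [ 0.209 -0.008  0.034] turn [ 0.    -0.    -0.001]
```

Request:
{"fn": "apply_moves", "kwargs": {
  "moves": [
    [0.1, 0, 0.034, 0, 0, 0, 0],
    [0.207, -0.008, 0.034, 0, 0, 0, 0],
    [0.207, -0.008, 0.034, 0, 0, 0, 0],
    [0.207, -0.008, 0.034, 0, 0, 0, 0],
    [0.207, -0.008, 0.034, 0, 0, 0, 0],
    [0.207, -0.008, 0.034, 0, 0, 0, 0],
    [0.207, -0.008, 0.034, 0, 0, 0, 0]
  ]
}}

```text
time_s: 32.25
tool_pos: [0.5211, 0.2541, 0.2619]
tool_rot: [180.0, -0.0, 80.6]
force: [0.3, -0.1, -2.7]
grip_width: 0.0391
grasp_force: 40.0
```

```bash
python3 -c "
from h import *
to(.5214,.2535,.262,80.6)"
```

```text
32.25 [0.5211 0.2541 0.2619] [ 1.7999e+02 -1.0000e-02  8.0560e+01] [ 0.3 -0.1 -2.7] shift [-0.003  0.002 -0.   ] turn [ 0. -0. -0.]
```

Request:
{"fn": "apply_moves", "kwargs": {
  "moves": [
    [-0.003, 0, 0.05, 0, 0, 0, 0],
    [-0.003, 0, 0.1, 0, 0, 0, 0],
    [-0.003, 0, 0.13, 0, 0, 0, 0],
    [-0.003, 0, 0.15, 0, 0, 0, 0],
    [-0.003, 0, 0.17, 0, 0, 0, 0],
    [-0.003, 0, 0.185, 0, 0, 0, 0],
    [-0.003, 0, 0.2, 0, 0, 0, 0]
  ]
}}

```text
time_s: 32.95
tool_pos: [0.521, 0.2541, 0.2217]
tool_rot: [180.0, -0.0, 80.6]
force: [0.2, -0.3, -2.5]
grip_width: 0.0398
grasp_force: 40.0
```

Request:
{"fn": "apply_moves", "kwargs": {
  "moves": [
    [0, 0, 0.01, 0, 0, 0, 0],
    [0, 0, 0.02, 0, 0, 0, 0]
  ]
}}

```text
time_s: 33.15
tool_pos: [0.5209, 0.254, 0.2178]
tool_rot: [180.0, -0.0, 80.6]
force: [-0.3, -0.9, -1.4]
grip_width: 0.0395
grasp_force: 40.0
```

Request:
{"fn": "apply_moves", "kwargs": {
  "moves": [
    [0, 0, 0.007, 0, 0, 0, 0],
    [0, 0, 0.014, 0, 0, 0, 0]
  ]
}}

```text
time_s: 33.35
tool_pos: [0.521, 0.2538, 0.215]
tool_rot: [180.0, 0.0, 80.6]
force: [0.0, -1.0, -1.9]
grip_width: 0.0398
grasp_force: 40.0
```

Request:
{"fn": "apply_moves", "kwargs": {
  "moves": [
    [-0.003, 0, 0.007, 0, 0, 0, 0],
    [-0.003, 0, 0.014, 0, 0, 0, 0]
  ]
}}

```text
time_s: 33.55
tool_pos: [0.5208, 0.2533, 0.2121]
tool_rot: [180.0, -0.0, 80.6]
force: [-0.5, -0.4, -1.0]
grip_width: 0.0393
grasp_force: 40.0
```

Request:
{"fn": "apply_moves", "kwargs": {
  "moves": [
    [0, 0, 0.007, 0, 0, 0, 0],
    [0, 0, 0.014, 0, 0, 0, 0]
  ]
}}

```text
time_s: 33.75
tool_pos: [0.5208, 0.2531, 0.2093]
tool_rot: [180.0, 0.0, 80.6]
force: [0.3, -1.0, -0.6]
grip_width: 0.0399
grasp_force: 40.0
```

Request:
{"fn": "apply_moves", "kwargs": {
  "moves": [
    [0, 0, 0.007, 0, 0, 0, 0],
    [0, 0, 0.014, 0, 0, 0, 0]
  ]
}}

```text
time_s: 33.95
tool_pos: [0.521, 0.2533, 0.2073]
tool_rot: [180.0, -0.0, 80.6]
force: [-2.0, -2.8, 3.7]
grip_width: 0.0396
grasp_force: 40.0
```

Request:
{"fn": "apply_moves", "kwargs": {
  "moves": [
    [0, 0, 0.007, 0, 0, 0, 0],
    [0, 0, 0.007, 0, 0, 0, 0]
  ]
}}

```text
time_s: 34.15
tool_pos: [0.5212, 0.2534, 0.2057]
tool_rot: [179.9, -0.0, 80.6]
force: [-0.4, -1.5, 2.8]
grip_width: 0.0398
grasp_force: 40.0
```

Request:
{"fn": "apply_moves", "kwargs": {
  "moves": [
    [0, 0, 0.007, 0, 0, 0, 0],
    [0, 0, 0.014, 0, 0, 0, 0]
  ]
}}

```text
time_s: 34.35
tool_pos: [0.5211, 0.2534, 0.2026]
tool_rot: [179.9, -0.0, 80.6]
force: [-0.2, -0.9, 4.3]
grip_width: 0.0393
grasp_force: 40.0
```

Request:
{"fn": "apply_moves", "kwargs": {
  "moves": [
    [0, 0, 0.007, 0, 0, 0, 0],
    [0, 0, 0.014, 0, 0, 0, 0],
    [0, 0, 0.021, 0, 0, 0, 0]
  ]
}}

```text
time_s: 34.65
tool_pos: [0.5209, 0.2534, 0.1981]
tool_rot: [180.0, -0.0, 80.6]
force: [-0.4, -1.8, 3.5]
grip_width: 0.0395
grasp_force: 40.0
```

Request:
{"fn": "apply_moves", "kwargs": {
  "moves": [
    [0, 0, 0.012, 0, 0, 0, 0],
    [0, 0, 0.024, 0, 0, 0, 0],
    [0, 0, 0.036, 0, 0, 0, 0],
    [0, 0, 0.048, 0, 0, 0, 0]
  ]
}}

```text
time_s: 35.05
tool_pos: [0.5206, 0.2534, 0.1883]
tool_rot: [-180.0, 0.0, 80.6]
force: [0.2, -1.9, 3.9]
grip_width: 0.0398
grasp_force: 40.0
```

Request:
{"fn": "apply_moves", "kwargs": {
  "moves": [
    [0, 0, 0.012, 0, 0, 0, 0],
    [0, 0, 0.024, 0, 0, 0, 0],
    [0, 0, 0.036, 0, 0, 0, 0],
    [0, 0, 0.048, 0, 0, 0, 0]
  ]
}}

```text
time_s: 35.45
tool_pos: [0.5207, 0.2533, 0.1787]
tool_rot: [-180.0, 0.0, 80.6]
force: [0.4, -2.6, 2.8]
grip_width: 0.0396
grasp_force: 40.0
```

Request:
{"fn": "apply_moves", "kwargs": {
  "moves": [
    [0, 0, 0.012, 0, 0, 0, 0],
    [0, 0, 0.024, 0, 0, 0, 0],
    [0, 0, 0.036, 0, 0, 0, 0],
    [0, 0, 0.048, 0, 0, 0, 0]
  ]
}}

```text
time_s: 35.85
tool_pos: [0.5207, 0.2532, 0.1691]
tool_rot: [-180.0, 0.0, 80.6]
force: [0.0, -2.7, 4.8]
grip_width: 0.0395
grasp_force: 40.0
```

Request:
{"fn": "apply_moves", "kwargs": {
  "moves": [
    [0, 0, 0.008, 0, 0, 0, 0],
    [0, 0, 0.016, 0, 0, 0, 0],
    [0, 0, 0.024, 0, 0, 0, 0]
  ]
}}

```text
time_s: 36.15
tool_pos: [0.5207, 0.2532, 0.1644]
tool_rot: [-180.0, 0.0, 80.6]
force: [-0.6, -3.0, 3.0]
grip_width: 0.0396
grasp_force: 40.0
```

Request:
{"fn": "apply_moves", "kwargs": {
  "moves": [
    [0, 0, 0.005, 0, 0, 0, 0],
    [0, 0, 0.005, 0, 0, 0, 0]
  ]
}}

```text
time_s: 36.35
tool_pos: [0.5207, 0.2532, 0.1632]
tool_rot: [-180.0, 0.0, 80.6]
force: [-0.2, -3.0, 1.6]
grip_width: 0.0394
grasp_force: 40.0
```

Request:
{"fn": "apply_moves", "kwargs": {
  "moves": [
    [-0.002, 0, 0.002, 0, 0, 0, 0],
    [-0.002, 0, 0.004, 0, 0, 0, 0],
    [-0.002, 0, 0.004, 0, 0, 0, 0]
  ]
}}

```text
time_s: 36.65
tool_pos: [0.5207, 0.2531, 0.1628]
tool_rot: [180.0, -0.0, 80.6]
force: [0.1, -2.0, 2.3]
grip_width: 0.0395
grasp_force: 40.0
```

Request:
{"fn": "apply_moves", "kwargs": {
  "moves": [
    [0, 0, 0, 0, 0, 0, 0.75],
    [0, 0, 0, 0, 0, 0, 0.75],
    [0, 0, 0, 0, 0, 0, 0.75],
    [0, 0, 0, 0, 0, 0, 0.75],
    [0, 0, -0.1, 0, 0, 0, 0.75],
    [0, 0, -0.3, 0, 0, 0, 0.75],
    [0, 0, -0.55, 0, 0, 0, 0.75],
    [-0.25, 0, -0.6, 0, 0, 0, 0.75],
    [-0.5, 0, -0.6, 0, 0, 0, 0.75],
    [-0.75, 0, -0.6, 0, 0, 0, 0.75],
    [-1, 0, -0.6, 0, 0, 0, 0.75],
    [-1, 0, -0.6, 0, 0, 0, 0.75],
    [-1, 0, -0.6, 0, 0, 0, 0.75]
  ]
}}

```text
time_s: 37.95
tool_pos: [0.4881, 0.0548, 0.2832]
tool_rot: [180.0, -0.1, 80.4]
force: [0.0, 0.2, 0.0]
grip_width: 0.0654
grasp_force: 0.0
```

```bash
python3 -c "
from h import *
a=viewer.read_camera('scene')[:,:,::-1]
b=viewer.read_camera('top')[:,:,::-1]
cv2.imwrite('pics/end.png',np.hstack([cv2.resize(i,(400,400),interpolation=cv2.INTER_CUBIC) for i in (a[130:390,150:410],b[130:390,60:400])]))
p=env.get_obs()['tool_pos'];print(p)"
```

```text
[0.48802607 0.05731523 0.28273497]
```

View pics/end.png

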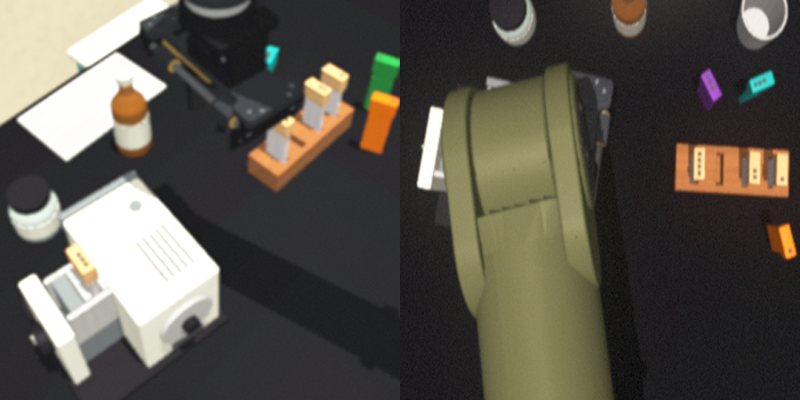

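The picture shows leaf 8, with its three studs, upright in the chute at (82,262). Leaves 4, 6 and 10 stand in the rack, and the jar, bottle and cup are where they were.

```bash
python3 -c "
from cell import env
print(env.sign_off())"
```

```text
the job is handed in; nothing more can be done
None
```

The 8 mm leaf is the one that binds, so the slice gap is 7.0–7.6 mm: it went down against about 5 N of drag after the 4 and 6 mm leaves went down freely. I left it about 1 mm above the chute floor by the arm's reading, held by the fence, with the other leaves in the rack and the bystanders untouched; the job is handed in at about 38 s, with no verdict shown.

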